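# Load the screw jar into the revolving caddy and hold it at the pointer

## Robot

A 7-joint arm with a two-finger parallel gripper is mounted at the origin on a cart in front of the work surface, level with it; the furniture and walls round the work are solid. World frame = base frame: x ahead of the robot, y to its left, z up, the work surface at z = 0. Lengths are in m, angles in rad, forces in N, time in s.
With the tool pointing down it reaches from about 0.425 to 0.95 m from the base axis. Payload 16.7 kg.
Tool frame: the origin (TCP) lies midway between the tips of the shut fingers; the grasp point (between the pads) lies 19 mm behind it (manip.tcp_to_grasp is the distance from the TCP to the grasp point, in m); z points along the fingers, y is the line along which they close (so a half turn about z gives the same grasp; the last joint's range is limited). The gripper opens to 94 mm and grips with 3 to 60 N. Pads are 16 mm wide; open, the fingers measure 119 mm over their backs; the gripper's body (75 mm by 177 mm) begins 78 mm behind the grasp point.
Start: joints at [-1.272, 0.426, 0.074, 1.606, -0.034, 1.111, -0.067], TCP at [0.292, 0.608, 0.205] pointing down, gripper open.
Joint ranges: [-2.85, 2.85], [-0.5, 2.14], [-1.23, 1.37], [0.21, 2.46], [-1.02, 4.16], [0.16, 2.05], [-2.73, 2.73]. Speed limits (rad/s): [1.89, 1.89, 2.39, 2.39, 3.01, 3.01, 3.01].

## Interface

Orientations are given as [roll, pitch, yaw] about the fixed x, y, z axes, in that order (R = Rz(yaw) Ry(pitch) Rx(roll)).
In Python, from workcell import manip gives the robot as it stands.
- The arm moves only by the tool nudge_tcp, called after ">>>" as name(argument=value, ...) on one line, values as JSON. Schema: {"type":"object","properties":{"motion":{"type":"object","properties":{"deltas":{"type":"array","items":{"type":"array","items":{"type":"number"},"minItems":6,"maxItems":6},"minItems":1,"maxItems":8}},"additionalProperties":false,"required":["deltas"]},"jaw":{"type":"number"},"force":{"type":"number"},"only":{"type":"string"},"quiet":{"type":"boolean"},"lines":{"type":"string"}},"required":["motion"],"additionalProperties":false}. motion is an object whose key "deltas" holds a list of rows, 1 to 8 of them, each of 6 numbers: dx, dy, dz in m, then a rotation vector rx, ry, rz in rad; each row shifts and turns the commanded pose from where the row before left it, along the tool's axes as they then stand; what a row does not reach is not made up. A row lasts 1/12 s, in which the tool goes at most 0.0417 m and 0.125 rad, less where a joint would pass 70% of its speed; a pose out of reach is approached as far as the arm can. jaw is the finger opening in m, set as the call begins (left out keeps the last). The fingers move at their own pace and stop on an object; force is the grip in N (left out, the last holds). Time passes only in rows, so rows that do not move let the fingers close. The tool returns the time, the measured TCP pose, the force, the opening and the grip force at its end. only (a regular expression) keeps the lines of the reply that match it, lines (a string "A,B") keeps lines A to B, and quiet returns only ok. Input that does not fit is refused with a message, and nothing moves.
- manip.get_state(): the state, without advancing time (a new reading comes with each control period).
- manip.snapshot(name): name is "scene" or "side" or "wrist"; returns a dict with "color" (420x560x3 uint8, red, green, blue), "depth" (420x560 float32, m along the optical axis (not along the pixel's ray), 0 where there is no reading), "mtx" (3x3 intrinsics, pixels), "origin" and "orientation" of the camera in the world. Camera axes: x right, y down, z forward; pixel columns grow to the right and rows downward; lengths in m; the calibration is good to about 2 mm. A picture is of the moment at which its call begins.
- manip.job_done(): hands the job in; it is judged then, once.
The state is a dict: "time_s": time; "qpos": joint angles; "dq": joint speeds; "joint_torque": joint torques, N m; "position": TCP position; "tcp_rot": TCP orientation; "wrist_force": force on the tool from outside, world axes, zero at the start; "wrist_torque": the same for the moment, N m; "opening": finger opening in m; "gripper_force": force on a finger pad.
Only numpy, scipy, OpenCV 4.12 (cv2) and the standard library are available. Lean on these libraries where they do the work, as an engineer would, in place of code of your own. Each camera call takes 0.05 s, during which the arm holds its last target. There are 200 camera calls.

## Task

Put the jar of screws from the bench upright into the free orange well of the revolving caddy and let it go. Then take the caddy by the round black knob on its centre post and turn it until that jar stands in line with the yellow pointer on the caddy's base; the other containers stay in their wells and the things on the bench are left alone. Finish while still holding the knob, so that the caddy stands still: do not let go of it.

Things in the scene. Friction and masses are not known exactly. Their poses are not given: they have to be found in the camera images.
- screw_jar: Loose jar of screws: clear cylindrical body 58 mm across, screws visible inside, pale lid; 104 mm high, 0.25 to 0.5 kg. Stands upright on the bench to the left at the start. Origin: centre of its underside, z up. Grasp it round the body, about 75 mm above its underside.
- caddy_base: Fixed dark steel foot of the caddy, a disc 200 mm across and 12 mm high on the bench; origin on the turning axis, at bench level. Its -x axis points along a short arm with the yellow pointer: that is the front of the caddy (roughly towards the robot, but turned a little).
- pointer (a point): Inner tip of the yellow pointer, 130 mm from the turning axis in the direction of the front, 22 mm above the bench.
- caddy_turntable: Revolving plywood disc 244 mm across, from 14 to 26 mm above the bench, turning freely either way without end stops about the vertical axis through its origin (on the axis, at its underside); light bearing friction (about 0.04 Nm), no spring and no detents, it stays where it is left.
- free_well (a point): Centre of the floor of the free orange well, 82 mm from the axis, 26 mm above the bench, on the disc's own -x axis; turns with it. There are four round wells at 82 mm from the axis, 90 degrees apart: rings 18 mm high, 66 mm inside and 74 mm outside diameter, whose floor is the disc. The orange ring is free, the three grey ones hold the other containers.
- caddy_knob: Round black knob on top of the centre post: 40 mm diameter, 40 mm high, from 148 to 188 mm above the bench; it is fixed to the disc and turns it. The post below is 16 mm thick. Origin: centre of its underside, on the axis.
- knob_grip (a point): Point on the axis, 168 mm above the bench, half way up the knob: the place to grip it.
- oil_can: Loose red oil can in one of the grey wells: body 60 mm across and 55 mm high, bent thin spout up to 121 mm. Origin: centre of its underside.
- spice_jar: Loose small jar with black cap in another grey well, 41 mm across, 105 mm high. Origin: centre of its underside.
- amber_jar: Loose amber glass jar with green cap in another grey well, 52 mm across, 85 mm high. Origin: centre of its underside.
- tape_measure: Bystander: yellow tape measure on the bench, 79x86x35 mm, to be left alone. Origin: centre of its underside.
- masking_tape: Bystander: roll of pale masking tape on the bench, 85 mm across, 19 mm high, to be left alone. Origin: centre of its underside.
There are look-alikes about, which are no part of the job. What is shaped like the screw_jar but blue is not meant.

How it is judged:
By the outcome, as a careful person would: the job done as asked, in the order asked, and still so for the second after the job is handed in, while the arm keeps its last pose, push and grip.
It also fails if it takes over 67 s, if anything falls off the work surface, if the arm or the gripper's body presses on something with over 40 N, if the wrist force passes 120 N, or if a joint passes its speed limit or range.

## Working session

There is one attempt and no reset: what is moved stays moved. The work goes in short steps, Python scripts to look and compute and a tool call to move; the robot and the scene stay as the last step left them, time stands still between calls to the robot, and variables do not carry over. Pictures are saved under pics/ and viewed, at most 10 in all, crops included, and the job is handed in when it is done.

```bash
mkdir -p pics
```

Create h.py:
```python
import numpy as np, cv2
from workcell import manip
from scipy.spatial.transform import Rotation as R
def rot(o):
    o=np.array(o,float)
    if o.shape==(3,3): return o
    return R.from_euler('xyz',o).as_matrix() if o.size==3 else R.from_quat(o).as_matrix()
def snap(n):
    s=manip.snapshot(n); cv2.imwrite(f'pics/{n}_{manip.get_state()["time_s"]:.2f}.png',s['color'][:,:,::-1]); return s
def ray(s,u,v):
    d=rot(s['orientation'])@np.linalg.inv(np.array(s['mtx']))@np.array([u,v,1.]); return np.array(s['origin']),d
def onz(s,u,v,z):
    o,d=ray(s,u,v); return o+d*(z-o[2])/d[2]
def pts(s):
    v,u=np.mgrid[0:420,0:560]; d=s['depth']
    c=np.stack([u,v,np.ones_like(u)],-1)@np.linalg.inv(np.array(s['mtx'])).T*d[...,None]
    return c@rot(s['orientation']).T+np.array(s['origin'])
```

Run:
```python
from h import *
a=snap('scene');b=snap('side')
for s in(a,b): print(s['origin'],s['orientation'],s['mtx'])
cv2.imwrite('pics/both.png',cv2.resize(np.vstack([a['color'],b['color']])[:,:,::-1],None,fx=.71,fy=.71))
print(manip.get_state())
```

```bash
ls pics
```

```text
[-0.32187239 -0.67604027  1.05809544] [-2.30013671  0.00889835 -0.89054215] [[452.7001414    0.         281.97201833]
 [  0.         452.7001414  216.62020939]
 [  0.           0.           1.        ]]
[-0.05528373 -0.81787076  0.76553681] [-2.15409263  0.0128887  -0.60335486] [[431.6555437    0.         271.07582683]
 [  0.         431.6555437  207.10626596]
 [  0.           0.           1.        ]]
{'time_s': 0.1, 'qpos': array([-1.27253852,  0.42666364,  0.0738509 ,  1.60650867, -0.03408853,
        1.1107872 , -0.06710797]), 'dq': array([ 0.00096896, -0.00074368,  0.00026029,  0.00010165, -0.00049131,
       -0.00033817,  0.00097207]), 'joint_torque': array([ 5.40806068e-03, -9.37468028e+01,  3.67464356e+00, -4.55037224e+01,
       -4.88934817e-02,  1.68309995e-02,  4.78145046e-05]), 'position': array([0.2921018 , 0.60810962, 0.2048646 ]), 'tcp_rot': array([-3.14048825e+00,  8.63618384e-05,  2.69380336e+00]), 'wrist_force': array([-0.36858704, -0.06681284, -0.42130982]), 'wrist_torque': array([ 0.02597345,  0.01630247, -0.01642509]), 'gripper_force': 0.0, 'opening': 0.09352568863862626}
both.png
scene_0.05.png
side_0.10.png
```

View pics/scene_0.05.png

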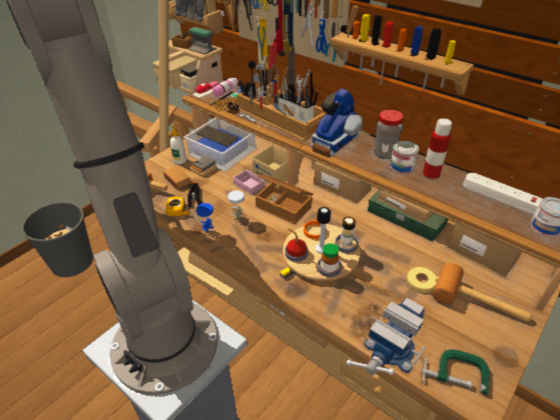

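View pics/side_0.10.png

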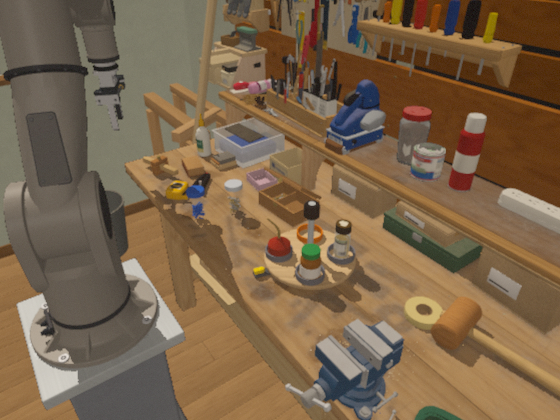

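Candidates for the jar: the pale-lidded clear one at scene (236,203) / side (233,190), and the blue one at scene (205,215) / side (197,200). The pale-lidded one fits, since blue is ruled out. The orange well is at scene (315,230), the knob at (323,215) and the pointer at (286,272). Next I'll enlarge a crop and measure.

Run:
```python
from h import *
a=snap('scene');b=snap('side')
ca=cv2.resize(a['color'][170:290,180:380],None,fx=4,fy=4,interpolation=2)[:,:,::-1]
cb=cv2.resize(b['color'][165:295,170:370],None,fx=4,fy=4,interpolation=2)[:,:,::-1]
cv2.imwrite('pics/ca.png',ca);cv2.imwrite('pics/cb.png',cb)
for n,s in(('scene',a),('side',b)):
    h=cv2.cvtColor(s['color'],cv2.COLOR_RGB2HSV); P=pts(s)
    def rep(k,m):
        nn,l,st,c=cv2.connectedComponentsWithStats(m.astype(np.uint8))
        for i in range(1,nn):
            if st[i,4]>12:
                q=P[l==i]; print(n,k,c[i].round(1),st[i],np.median(q,0).round(3),q.min(0).round(3),q.max(0).round(3))
    box=(P[...,0]>.3)&(P[...,0]<1.1)&(P[...,1]>-.25)&(P[...,1]<.6)&(P[...,2]<.25)&(s['depth']>0)
    rep('knob',box&(P[...,2]>.14)&(h[...,2]<70))
    rep('lid',box&(h[...,1]<70)&(h[...,2]>150)&(P[...,2]>.08))
    rep('orange',box&(h[...,0]>4)&(h[...,0]<14)&(h[...,1]>200)&(h[...,2]>140)&(P[...,2]>.02))
    rep('yellow',box&(h[...,0]>22)&(h[...,0]<32)&(h[...,1]>180)&(h[...,2]>150)&(P[...,2]<.04))
    rep('green',box&(h[...,0]>45)&(h[...,0]<80)&(h[...,1]>150)&(P[...,2]>.07))
```

```text
scene knob [225.9  95.4] [220  92  12   8  23] [0.837 0.56  0.213] [0.763 0.517 0.206] [0.872 0.568 0.24 ]
scene knob [233.2 107. ] [228 102  11  11  60] [0.762 0.444 0.23 ] [0.75  0.43  0.209] [0.778 0.481 0.246]
scene knob [341.9 144.7] [335 138  17  14  52] [ 0.792 -0.018  0.23 ] [ 0.753 -0.028  0.21 ] [ 0.865 -0.008  0.25 ]
scene knob [325.4 153.5] [322 152   8   4  18] [0.729 0.002 0.224] [ 0.723 -0.01   0.217] [0.734 0.013 0.229]
scene knob [421.4 153.6] [418 152   8   4  14] [ 0.993 -0.225  0.175] [ 0.941 -0.239  0.17 ] [ 0.997 -0.208  0.213]
scene knob [323.3 216.7] [317 208  13  16 142] [ 0.513 -0.145  0.176] [ 0.504 -0.156  0.151] [ 0.54  -0.124  0.193]
scene lid [232.6  80.5] [229  78   8   7  35] [0.906 0.588 0.241] [0.893 0.578 0.228] [0.937 0.6   0.25 ]
scene lid [224.5  84.1] [221  81   7   7  29] [0.859 0.588 0.245] [0.846 0.574 0.234] [0.876 0.598 0.25 ]
scene lid [249.9 117.8] [246 115  10   6  20] [0.758 0.36  0.215] [0.752 0.34  0.205] [0.782 0.392 0.223]
scene lid [220.3 144.6] [188 133  64  22 137] [0.658 0.432 0.088] [0.642 0.418 0.08 ] [0.833 0.6   0.093]
scen
[... 2117 characters left out ...]

side orange [303.  227.5] [300 225   7   6  13] [ 0.581 -0.041  0.035] [ 0.567 -0.045  0.029] [ 0.588 -0.039  0.042]
side orange [301.5 238.8] [298 236   8   6  25] [ 0.543 -0.083  0.035] [ 0.54  -0.092  0.027] [ 0.548 -0.064  0.041]
side orange [316.8 239.5] [314 237   7   6  17] [ 0.573 -0.109  0.038] [ 0.565 -0.112  0.029] [ 0.585 -0.106  0.042]
side yellow [258.4 269.7] [254 267  11   7  56] [ 0.386 -0.104  0.02 ] [ 0.374 -0.113 -0.002] [ 0.403 -0.073  0.023]
side green [308.1 249.2] [303 244  11  11  46] [ 0.468 -0.197  0.11 ] [ 0.455 -0.216  0.107] [ 0.487 -0.181  0.113]
side green [316.  249.8] [313 247   7   7  26] [ 0.484 -0.213  0.11 ] [ 0.472 -0.22   0.107] [ 0.494 -0.2    0.112]
```

View pics/ca.png

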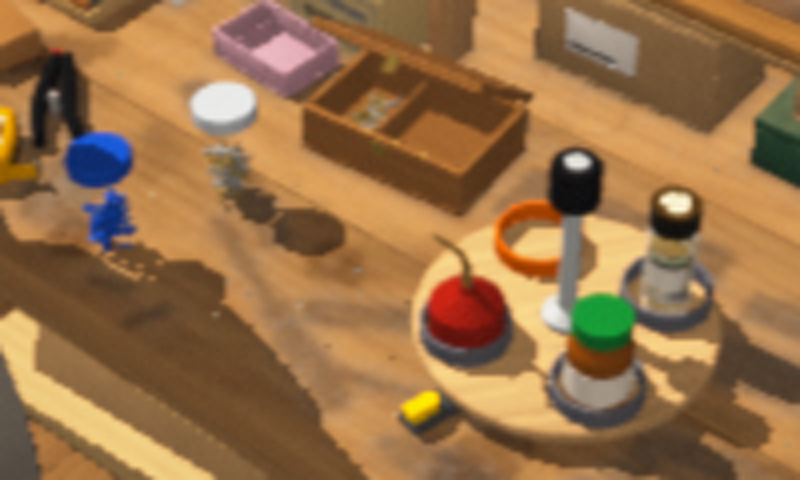

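View pics/cb.png

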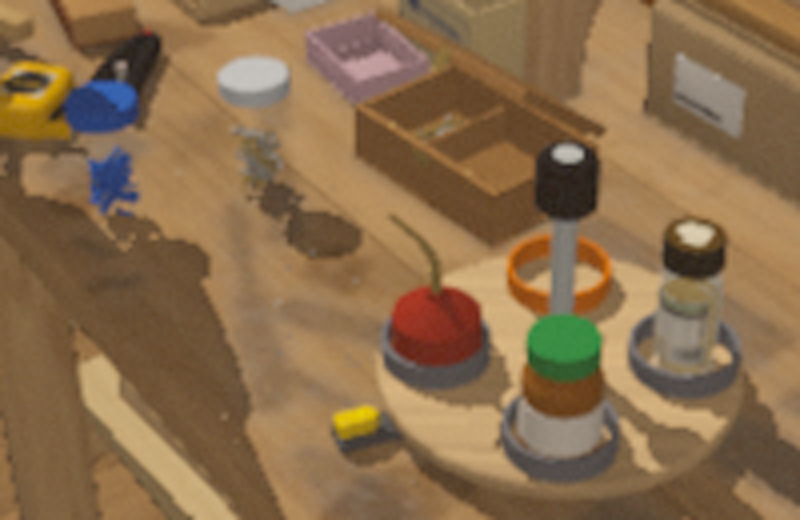

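The crops confirm it: the clear jar with screws and a pale lid is at scene (236,196) and side (233,185). The free orange ring is at scene (312,229). The pointer is near the oil can's well.

Run:
```python
from h import *
S={'scene':manip.snapshot('scene'),'side':manip.snapshot('side')}
def tri(u1,u2):
    o1,d1=ray(S['scene'],*u1);o2,d2=ray(S['side'],*u2)
    t=np.linalg.lstsq(np.c_[d1,-d2],o2-o1,rcond=None)[0];p,q=o1+t[0]*d1,o2+t[1]*d2
    return ((p+q)/2).round(4),np.linalg.norm(p-q).round(4)
print('knob',[onz(S[n],*u,.168).round(4) for n,u in(('scene',(323.2,216)),('side',(311.2,210.8)))],tri((323.2,216),(311.2,210.8)))
for n,s in S.items():
    h=cv2.cvtColor(s['color'],cv2.COLOR_RGB2HSV);P=pts(s)
    # orange outer boundary: rays on z=.044 rim, circle fit
    m=(h[...,0]>3)&(h[...,0]<15)&(h[...,1]>190)&(h[...,2]>120)&(abs(P[...,0]-.57)<.07)&(abs(P[...,1]+.075)<.07)&(P[...,2]<.08)
    q=P[m&(P[...,2]>.036)]; A=np.c_[2*q[:,:2],np.ones(len(q))];c=np.linalg.lstsq(A,(q[:,:2]**2).sum(1),rcond=None)[0]
    print(n,'ringdepth',len(q),c[:2].round(4),np.sqrt(c[2]+c[0]**2+c[1]**2).round(4))
    v,u=np.nonzero(m);e=cv2.fitEllipse(cv2.convexHull(np.c_[u,v].astype(np.int32)));print(' ell',np.round(e[0],1),e[1],onz(s,*e[0],.038).round(4))
    # lid top plane
    m=(h[...,1]<70)&(h[...,2]>140)&(abs(P[...,0]-.487)<.05)&(abs(P[...,1]-.19)<.05)&(P[...,2]>.075)
    v,u=np.nonzero(m);e=cv2.fitEllipse(cv2.convexHull(np.c_[u,v].astype(np.int32)));print(' lid',np.round(e[0],1),e[1],[onz(s,*e[0],z).round(4) for z in(.104,.096)],P[m][:,2].min())
    # disc: edge of plywood by points
    m=(abs(P[...,2]-.026)<.004)&(np.hypot(P[...,0]-.523,P[...,1]+.142)<.14)
    q=P[m];print(' disc',q.min(0).round(3),q.max(0).round(3))
    # caps
    for k,c,z,lo in(('amber',(.47,-.202),.085,.07),('spice',(.59,-.19),.105,.09)):
        m=(P[...,2]>lo)&(np.hypot(P[...,0]-c[0],P[...,1]-c[1])<.035);q=P[m];print(' ',k,((q.min(0)+q.max(0))/2).round(4),q.max(0)[2].round(3))
    m=(h[...,0]>22)&(h[...,0]<32)&(h[...,1]>180)&(h[...,2]>150)&(abs(P[...,0]-.387)<.04)&(abs(P[...,1]+.1)<.04)
    v,u=np.nonzero(m);print(' ptr',u.mean(),v.mean(),onz(s,u.mean(),v.mean(),.02).round(4)); 
    w=np.array([onz(s,x,y,.022)[:2] for x,y in zip(u,v)]);print(w.min(0),w.max(0))
    r=cv2.minAreaRect(w.astype(np.float32)*1000);print(r)
```

```text
knob [array([ 0.5252, -0.1371,  0.168 ]), array([ 0.5235, -0.1395,  0.168 ])] (array([ 0.5275, -0.1353,  0.1647]), np.float64(0.0012))
scene ringdepth 82 [ 0.5765 -0.0715] 0.0347
 ell [312.5 229.3] (17.737146377563477, 19.66278839111328) [ 0.5734 -0.0686  0.038 ]
 lid [235.2 196.5] (13.30662727355957, 16.34082794189453) [array([0.484 , 0.1874, 0.104 ]), array([0.4907, 0.1947, 0.096 ])] 0.09116368498379057
 disc [ 0.388 -0.258  0.022] [ 0.646 -0.013  0.03 ]
  amber [ 0.4723 -0.2022  0.0939] 0.117
  spice [ 0.5899 -0.1877  0.1136] 0.137
 ptr 284.7857142857143 270.95238095238096 [ 0.3884 -0.1005  0.02  ]
[ 0.37230393 -0.10970265] [ 0.40237517 -0.09261065]
((387.31036376953125, -101.01380920410156), (30.081995010375977, 16.9256534576416), 1.3649070262908936)
side ringdepth 83 [ 0.5766 -0.0757] 0.0347
 ell [309.5 233.3] (19.87603759765625, 25.567882537841797) [ 0.5744 -0.0769  0.038 ]
 lid [233.2 185.2] (13.146739959716797, 16.826316833496094) [array([0.4817, 0.1784, 0.104 ]), array([0.4882, 0.1905, 0.096 ])] 0.08941595412076953
 disc [ 0.387 -0.259  0.022] [ 0.641 -0.017  0.03 ]
  amber [ 0.4739 -0.205   0.0919] 0.114
  spice [ 0.589  -0.1896  0.1113] 0.133
 ptr 258.462962962963 269.6296296296296 [ 0.3858 -0.1036  0.02  ]
[ 0.37041735 -0.11533152] [ 0.3997337  -0.09361499]
((385.53387451171875, -105.70774841308594), (19.957298278808594, 28.83123207092285), 75.13226318359375)
```

Add to h.py:
```python
def delta(target,ydir):
    "tool-axis shift to TCP target now; and rotation about tool z to bring y along ydir deg"
    s=manip.get_state();M=rot(s['tcp_rot']);d=M.T@(np.array(target)-s['position'])
    a=np.degrees(np.arctan2(M[1,1],M[0,1])); e=(ydir-a+90)%180-90
    print('t',s['time_s'],'shift',d.round(4),'ydir',a.round(1),'rz about tool',np.radians(-e).round(3),'alt',np.radians(-(e-180*np.sign(e))).round(3),'tilt',M[:,2].round(3),'q7',s['qpos'][6].round(2),'F',s['wrist_force'].round(1),s['opening'])
```

Run:
```python
from h import *
s=manip.snapshot('scene');h=cv2.cvtColor(s['color'],cv2.COLOR_RGB2HSV);P=pts(s)
m=(h[...,0]>105)&(h[...,0]<125)&(h[...,1]>150)&(P[...,2]>.08)&(P[...,2]<.12)&(abs(P[...,0]-.43)<.1)&(abs(P[...,1]-.25)<.12)
print('blue',np.median(P[m],0)); 
b=(P[...,2]>.02)&(np.hypot(P[...,0]-.488,P[...,1]-.191)<.1)&(np.hypot(P[...,0]-.488,P[...,1]-.191)>.04)&(s['depth']>0);print(b.sum(),P[b].min(0),P[b].max(0))
delta([.488,.191,.205],-10)
```

```text
blue [0.37427857 0.22135256 0.10449056]
105 [0.39093524 0.13920948 0.02029597] [0.58737081 0.23201039 0.11112685]
t 0.35 shift [-0.3572 -0.2914  0.0004] ydir 64.3 rz about tool 1.298 alt -1.844 tilt [-0. -0. -1.] q7 -0.07 F [-0.1 -0.2 -0.6] 0.09415725552979705
```

>>> nudge_tcp(motion={"deltas": [[-0.0298,-0.0243,0,0,0,0],[-0.0298,-0.0243,0,0,0,0],[-0.0298,-0.0243,0,0,0,0],[-0.0298,-0.0243,0,0,0,0],[-0.0298,-0.0243,0,0,0,0],[-0.0298,-0.0243,0,0,0,0],[-0.0298,-0.0243,0,0,0,0],[-0.0298,-0.0243,0,0,0,0]]}, jaw=0.094)

```text
time_s: 1.02
position: [0.4234, 0.3282, 0.2057]
tcp_rot: [3.141, -0.0, 2.694]
wrist_force: [0.9, 0.7, 0.1]
opening: 0.0938
gripper_force: 0.0
```

>>> nudge_tcp(motion={"deltas": [[-0.0298,-0.0243,0,0,0,0],[-0.0298,-0.0243,0,0,0,0],[-0.0298,-0.0243,0,0,0,0],[-0.0298,-0.0243,0,0,0,0],[0,0,0,0,0,0],[0,0,0,0,0,0],[0,0,0,0,0,0],[0,0,0,0,0,0]]})

```text
time_s: 1.68
position: [0.4879, 0.1918, 0.2055]
tcp_rot: [3.141, -0.0, 2.695]
wrist_force: [-1.5, 0.4, 0.1]
opening: 0.0941
gripper_force: 0.0
```

Run:
```python
from h import *
delta([.488,.191,.056],64)
s=snap('wrist');print(s['origin'],s['orientation'])
h=cv2.cvtColor(s['color'],cv2.COLOR_RGB2HSV);P=pts(s)
m=(P[...,2]>.09)&(P[...,2]<.118)&(h[...,1]<70)&(h[...,2]>120)&(np.hypot(P[...,0]-.488,P[...,1]-.191)<.06)&(s['depth']>0)
q=P[m];print(m.sum(),np.median(q,0),(q.min(0)+q.max(0))/2,np.ptp(q,0))
v,u=np.nonzero(m)
if len(u)>5: print((u.min(),u.max(),v.min(),v.max()))
```

```text
t 1.6833 shift [-0.0005 -0.0007  0.1495] ydir 64.4 rz about tool 0.007 alt -3.134 tilt [-0.  0. -1.] q7 0.69 F [-1.5  0.4  0.1] 0.09405577266190315
[0.41194577 0.22689801 0.38345805] [ 2.85362909e+00 -8.14945984e-04  1.12355955e+00]
2690 [0.48711483 0.19251779 0.10278017] [0.48843601 0.19139546 0.09747789] [0.05431485 0.05404801 0.01491681]
(np.int64(245), np.int64(304), np.int64(183), np.int64(241))
```

The wrist view gives the jar at (0.488, 0.191), which agrees with the earlier measurement. I'll descend and grip.

>>> nudge_tcp(motion={"deltas": [[0,0,0.03,0,0,0],[0,0,0.03,0,0,0],[0,0,0.03,0,0,0],[0,0,0.03,0,0,0],[0,0,0.0295,0,0,0],[0,0,0,0,0,0],[0,0,0,0,0,0]]})

```text
time_s: 2.32
position: [0.4873, 0.191, 0.0554]
tcp_rot: [-3.139, -0.002, 2.695]
wrist_force: [-0.7, 0.2, 1.0]
opening: 0.0942
gripper_force: 0.0
```

>>> nudge_tcp(motion={"deltas": [[0,0,0,0,0,0],[0,0,0,0,0,0],[0,0,0,0,0,0],[0,0,0,0,0,0],[0,0,0,0,0,0],[0,0,0,0,0,0],[0,0,0,0,0,0],[0,0,0,0,0,0]]}, jaw=0, force=30)

```text
time_s: 2.98
position: [0.4889, 0.1911, 0.0565]
tcp_rot: [3.141, 0.001, 2.694]
wrist_force: [0.4, 1.9, 7.9]
opening: 0.0572
gripper_force: 30.0
```

>>> nudge_tcp(motion={"deltas": [[0,0,-0.02,0,0,0],[0,0,-0.03,0,0,0],[0,0,-0.03,0,0,0],[0,0,-0.03,0,0,0],[0,0,-0.03,0,0,0],[0,0,-0.03,0,0,0],[0,0,0,0,0,0],[0,0,0,0,0,0]]})

```text
time_s: 3.65
position: [0.4887, 0.1909, 0.2269]
tcp_rot: [3.14, 0.001, 2.694]
wrist_force: [-0.8, -0.3, -4.3]
opening: 0.0569
gripper_force: 30.0
```

```bash
python3 -c "
from h import *
delta([.5755,-.0725,.226],-38)"
```

```text
t 3.65 shift [-0.1923 -0.1999  0.0007] ydir 64.3 rz about tool -1.355 alt 1.786 tilt [ 0.002  0.001 -1.   ] q7 0.68 F [-0.8 -0.3 -4.3] 0.05688917189467661
```

>>> nudge_tcp(motion={"deltas": [[-0.024,-0.025,0,0,0,0],[-0.024,-0.025,0,0,0,0],[-0.024,-0.025,0,0,0,0],[-0.024,-0.025,0,0,0,0],[-0.024,-0.025,0,0,0,0],[-0.024,-0.025,0,0,0,0],[-0.024,-0.025,0,0,0,0],[-0.024,-0.025,0,0,0,0]]})

```text
time_s: 4.32
position: [0.574, -0.0744, 0.2241]
tcp_rot: [-3.14, -0.002, 2.694]
wrist_force: [1.2, 0.4, -3.5]
opening: 0.057
gripper_force: 30.0
```

>>> nudge_tcp(motion={"deltas": [[0,0,0,0,0,0.119],[0,0,0,0,0,0.119],[0,0,0,0,0,0.119],[0,0,0,0,0,0.119],[0,0,0,0,0,0.119],[0,0,0,0,0,0.119],[0,0,0,0,0,0.119],[0,0,0,0,0,0.119]]})

```text
time_s: 4.98
position: [0.5737, -0.0727, 0.224]
tcp_rot: [-3.139, 0.0, 1.736]
wrist_force: [0.1, -0.2, -3.4]
opening: 0.0574
gripper_force: 29.9
```

>>> nudge_tcp(motion={"deltas": [[0,0,0,0,0,0.119],[0,0,0,0,0,0.119],[0,0,0,0,0,0.119],[0,0,0,0,0,0.119],[0,0,0,0,0,0.119],[0,0,0,0,0,0.119],[0,0,0,0,0,0.119],[0,0,0,0,0,0]]})

```text
time_s: 5.65
position: [0.5738, -0.0726, 0.2242]
tcp_rot: [-3.14, 0.003, 0.902]
wrist_force: [-0.3, -0.4, -3.8]
opening: 0.0572
gripper_force: 30.0
```

Run:
```python
from h import *
a=snap('scene');b=snap('side');w=snap('wrist')
delta([.5755,-.0725,.086],-38)
for n,s in(('scene',a),('side',b),('wrist',w)):
    P=pts(s);h=cv2.cvtColor(s['color'],cv2.COLOR_RGB2HSV)
    m=(h[...,0]>3)&(h[...,0]<15)&(h[...,1]>190)&(h[...,2]>90)&(abs(P[...,0]-.575)<.06)&(abs(P[...,1]+.073)<.06)&(P[...,2]<.06)&(P[...,2]>.036)
    q=P[m]
    if len(q)>20:
        A=np.c_[2*q[:,:2],np.ones(len(q))];c=np.linalg.lstsq(A,(q[:,:2]**2).sum(1),rcond=None)[0]
        print(n,'ring',len(q),c[:2].round(4),np.sqrt(c[2]+c[0]**2+c[1]**2).round(4),((q.min(0)+q.max(0))/2).round(4),np.ptp(q,0).round(3))
cv2.imwrite('pics/v5.png',np.hstack([cv2.resize(x['color'],(400,300)) for x in(b,w)])[:,:,::-1])
```

```text
t 5.8 shift [0.0011 0.001  0.139 ] ydir -37.7 rz about tool 0.006 alt -3.136 tilt [-0.002 -0.001 -1.   ] q7 -0.38 F [ 0.5  0.9 -4.1] 0.057412719665709745
scene ring 78 [ 0.5769 -0.0725] 0.0352 [ 0.5751 -0.0687  0.043 ] [0.073 0.067 0.014]
side ring 76 [ 0.5764 -0.0752] 0.0351 [ 0.5762 -0.0754  0.0414] [0.075 0.075 0.01 ]
wrist ring 459 [ 0.5785 -0.0713] 0.0344 [ 0.5775 -0.0716  0.0405] [0.071 0.072 0.009]
```

View pics/v5.png

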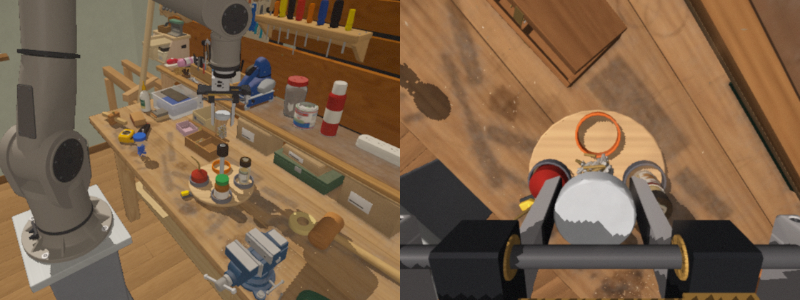

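The jar hangs upright in the gripper. The ring is visible at wrist-panel (598,133), centred at about (0.576, -0.0725). I'll go down to just above it and re-check.

>>> nudge_tcp(motion={"deltas": [[0.0013,0.0013,0.03,0,0,0],[0,0,0.03,0,0,0],[0,0,0.03,0,0,0],[0,0,0.019,0,0,0],[0,0,0,0,0,0],[0,0,0,0,0,0],[0,0,0,0,0,0]]})

```text
time_s: 6.38
position: [0.5772, -0.0729, 0.1181]
tcp_rot: [3.141, -0.001, 0.91]
wrist_force: [-0.3, -0.1, -3.7]
opening: 0.0571
gripper_force: 30.0
```

Run:
```python
from h import *
delta([.576,-.0725,.083],-38)
for n in('scene','side','wrist'):
    s=snap(n);P=pts(s);h=cv2.cvtColor(s['color'],cv2.COLOR_RGB2HSV)
    m=(h[...,0]>3)&(h[...,0]<15)&(h[...,1]>190)&(h[...,2]>90)&(abs(P[...,0]-.575)<.06)&(abs(P[...,1]+.073)<.06)&(P[...,2]<.06)&(P[...,2]>.036)
    q=P[m]
    if len(q)>20:
        A=np.c_[2*q[:,:2],np.ones(len(q))];c=np.linalg.lstsq(A,(q[:,:2]**2).sum(1),rcond=None)[0]
        print(n,'ring',len(q),c[:2].round(4),np.sqrt(c[2]+c[0]**2+c[1]**2).round(4))
    m=(h[...,1]<60)&(h[...,2]>120)&(np.hypot(P[...,0]-.576,P[...,1]+.0725)<.034)&(P[...,2]>.135)&(P[...,2]<.175);q=P[m]
    if len(q): print(n,'lid',len(q),((q.min(0)+q.max(0))/2).round(4),np.ptp(q,0).round(3))
```

```text
t 6.3833 shift [-0.0005 -0.0012  0.0351] ydir -37.9 rz about tool 0.002 alt -3.139 tilt [ 0.001 -0.    -1.   ] q7 -0.28 F [-0.3 -0.1 -3.7] 0.057147070009516986
scene ring 58 [ 0.576  -0.0719] 0.0344
scene lid 202 [ 0.5733 -0.074   0.154 ] [0.057 0.053 0.036]
side ring 78 [ 0.5764 -0.0752] 0.0347
side lid 204 [ 0.5719 -0.0761  0.1536] [0.057 0.054 0.037]
wrist ring 894 [ 0.5785 -0.0711] 0.0343
wrist lid 7387 [ 0.579  -0.0712  0.1551] [0.057 0.052 0.04 ]
```

>>> nudge_tcp(motion={"deltas": [[0,0,0.008,0,0,0],[0,0,0.008,0,0,0],[0,0,0.006,0,0,0],[0,0,0,0,0,0]]})

```text
time_s: 6.87
position: [0.5757, -0.0723, 0.0934]
tcp_rot: [-3.14, 0.001, 0.909]
wrist_force: [-0.6, 0.3, -4.9]
opening: 0.057
gripper_force: 30.0
```

>>> nudge_tcp(motion={"deltas": [[0,0,0.005,0,0,0],[0,0,0.004,0,0,0],[0,0,0.002,0,0,0],[0,0,0,0,0,0],[0,0,0,0,0,0]]})

```text
time_s: 7.28
position: [0.5766, -0.0725, 0.0839]
tcp_rot: [-3.141, 0.0, 0.909]
wrist_force: [-0.5, -0.2, -3.3]
opening: 0.0572
gripper_force: 30.0
```

```bash
python3 -c "
from h import *
delta([.576,-.0725,.083],-38)"
```

```text
t 7.2833 shift [-0.0003 -0.0005  0.0009] ydir -37.9 rz about tool 0.001 alt -3.14 tilt [-0. -0. -1.] q7 -0.25 F [-0.5 -0.2 -3.3] 0.05721320054862268
```

>>> nudge_tcp(motion={"deltas": [[0,0,0.0015,0,0,0],[0,0,0,0,0,0],[0,0,0,0,0,0]]})

```text
time_s: 7.53
position: [0.5768, -0.0725, 0.0826]
tcp_rot: [3.141, -0.0, 0.909]
wrist_force: [0.0, -0.1, -3.0]
opening: 0.0568
gripper_force: 30.0
```

>>> nudge_tcp(motion={"deltas": [[0,0,0,0,0,0],[0,0,0,0,0,0],[0,0,0,0,0,0],[0,0,0,0,0,0],[0,0,0,0,0,0],[0,0,0,0,0,0]]}, jaw=0.08)

```text
time_s: 8.03
position: [0.5766, -0.0725, 0.0825]
tcp_rot: [3.142, -0.0, 0.909]
wrist_force: [0.3, -0.1, 1.0]
opening: 0.0795
gripper_force: 0.0
```

>>> nudge_tcp(motion={"deltas": [[0,0,-0.02,0,0,0],[0,0,-0.03,0,0,0],[0,0,-0.04,0,0,0],[0,0,-0.04,0,0,0],[0,0,-0.03,0,0,0],[0,0,0,0,0,0],[0,0,0,0,0,0]]})

```text
time_s: 8.62
position: [0.5774, -0.0724, 0.244]
tcp_rot: [3.14, -0.003, 0.909]
wrist_force: [-0.9, 0.5, -0.5]
opening: 0.0798
gripper_force: 0.0
```

Run:
```python
from h import *
delta([.5245,-.138,.245],-40)
a=snap('scene');b=snap('side');w=snap('wrist')
for n,s in(('scene',a),('side',b),('wrist',w)):
    P=pts(s);h=cv2.cvtColor(s['color'],cv2.COLOR_RGB2HSV)
    m=(P[...,2]>.145)&(P[...,2]<.195)&(np.hypot(P[...,0]-.5245,P[...,1]+.138)<.035);q=P[m]
    t=q[q[:,2]>.183]
    if len(t): print(n,'knob',len(q),((q.min(0)+q.max(0))/2).round(4),np.ptp(q,0).round(3),'top',t.mean(0).round(4),np.ptp(t,0).round(3))
    m=(h[...,1]<60)&(h[...,2]>110)&(np.hypot(P[...,0]-.576,P[...,1]+.0725)<.045)&(P[...,2]>.11)&(P[...,2]<.14);q=P[m]
    if len(q): print(n,'lid',len(q),((q.min(0)+q.max(0))/2).round(4),np.ptp(q,0).round(3))
c=b['color'][150:290,220:407]
cv2.imwrite('pics/v6.png',np.hstack([cv2.resize(x,(400,300)) for x in(c,w['color'])])[:,:,::-1])
```

```text
t 8.6167 shift [-0.0843 -0.0014 -0.0012] ydir -37.9 rz about tool 0.036 alt -3.105 tilt [ 0.003  0.001 -1.   ] q7 -0.4 F [-0.9  0.5 -0.5] 0.07983943890615354
scene knob 202 [ 0.5252 -0.1367  0.171 ] [0.04  0.038 0.042] top [ 0.523  -0.1374  0.1884] [0.039 0.038 0.009]
scene lid 144 [ 0.5748 -0.0694  0.1269] [0.055 0.043 0.019]
side knob 293 [ 0.5239 -0.139   0.1695] [0.037 0.042 0.041] top [ 0.5233 -0.1404  0.1866] [0.037 0.041 0.007]
side lid 28 [ 0.5695 -0.0724  0.1239] [0.044 0.046 0.013]
wrist knob 2219 [ 0.5269 -0.1355  0.1694] [0.039 0.039 0.04 ] top [ 0.5281 -0.1341  0.1865] [0.039 0.039 0.007]
wrist lid 2589 [ 0.5762 -0.0735  0.1222] [0.054 0.055 0.017]
```

View pics/v6.png

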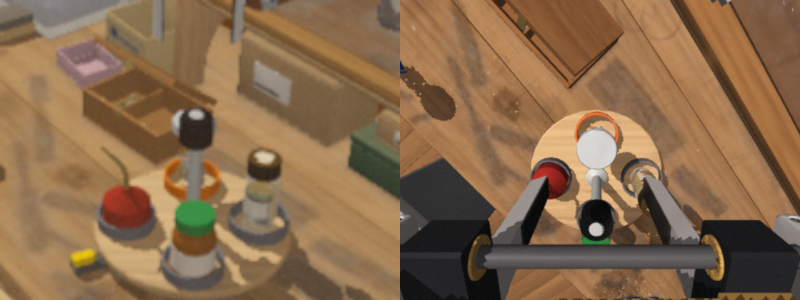

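The jar stands in the orange ring (left panel (192,180)), and the knob is at (0.525, -0.137). I'll move over the knob with the fingers turned to sit between the containers.

>>> nudge_tcp(motion={"deltas": [[-0.028,-0.0005,0,0,0,0],[-0.028,-0.0005,0,0,0,0],[-0.027,0,0,0,0,0],[0,0,0,0,0,0.112],[0,0,0,0,0,0.112],[0,0,0,0,0,0.112],[0,0,0,0,0,0.112],[0,0,0,0,0,0.112]]})

```text
time_s: 9.43
position: [0.5241, -0.1374, 0.2415]
tcp_rot: [-3.141, 0.002, 0.343]
wrist_force: [-0.2, -0.9, -0.7]
opening: 0.0798
gripper_force: 0.0
```

>>> nudge_tcp(motion={"deltas": [[0,0,0,0,0,0.112],[0,0,0,0,0,0.112],[0,0,0,0,0,0],[0,0,0,0,0,0]]})

```text
time_s: 9.77
position: [0.5244, -0.1372, 0.2417]
tcp_rot: [3.141, 0.002, 0.128]
wrist_force: [-0.7, -0.1, -0.6]
opening: 0.08
gripper_force: 0.0
```

```bash
python3 -c "
from h import *
delta([.5252,-.1372,.151],-83)"
```

```text
t 9.7667 shift [0.0009 0.     0.0907] ydir -82.7 rz about tool 0.006 alt -3.136 tilt [-0.002 -0.001 -1.   ] q7 -1.02 F [-0.7 -0.1 -0.6] 0.08000907179921084
```

>>> nudge_tcp(motion={"deltas": [[0.0008,0,0.03,0,0,0],[0,0,0.03,0,0,0],[0,0,0.03,0,0,0],[0,0,0,0,0,0],[0,0,0,0,0,0]]})

```text
time_s: 10.18
position: [0.5246, -0.1377, 0.152]
tcp_rot: [3.141, 0.003, 0.126]
wrist_force: [0.2, -1.0, 0.4]
opening: 0.0805
gripper_force: 0.0
```

>>> nudge_tcp(motion={"deltas": [[0,0,0,0,0,0],[0,0,0,0,0,0],[0,0,0,0,0,0],[0,0,0,0,0,0],[0,0,0,0,0,0],[0,0,0,0,0,0],[0,0,0,0,0,0],[0,0,0,0,0,0]]}, jaw=0, force=30)

```text
time_s: 10.85
position: [0.5257, -0.136, 0.1527]
tcp_rot: [-3.14, 0.0, 0.126]
wrist_force: [-3.1, 7.0, 8.9]
opening: 0.0394
gripper_force: 30.0
```

```bash
python3 -c "
from h import *
delta([.5252,-.1372,.151],-83);print(manip.get_state()['wrist_torque'])"
```

```text
t 10.85 shift [-0.0006  0.0011  0.0017] ydir -82.8 rz about tool 0.003 alt -3.138 tilt [-0.     0.002 -1.   ] q7 -0.91 F [-3.1  7.   8.9] 0.03942314014593708
[ 1.80282283  0.80944654 -0.03626565]
```

>>> nudge_tcp(motion={"deltas": [[0,0,0,0,0,-0.02],[0,0,0,0,0,-0.04],[0,0,0,0,0,-0.06],[0,0,0,0,0,-0.06],[0,0,0,0,0,-0.06],[0,0,0,0,0,-0.06],[0,0,0,0,0,-0.06],[0,0,0,0,0,-0.04]]})

```text
time_s: 11.52
position: [0.5259, -0.1368, 0.1528]
tcp_rot: [-3.141, -0.001, 0.529]
wrist_force: [1.3, 2.3, 2.1]
opening: 0.0396
gripper_force: 30.0
```

```bash
python3 -c "
from h import *
s=manip.get_state();print(s['wrist_force'],s['wrist_torque'],s['qpos'].round(2))"
```

```text
[1.28032351 2.31086275 2.09006067] [ 0.64790529  0.02795994 -0.12445444] [-0.54  0.36  0.84  1.99 -0.33  0.93 -0.57]
```

>>> nudge_tcp(motion={"deltas": [[0,0,0,0,0,-0.06],[0,0,0,0,0,-0.06],[0,0,0,0,0,-0.06],[0,0,0,0,0,-0.06],[0,0,0,0,0,-0.06],[0,0,0,0,0,-0.06],[0,0,0,0,0,-0.06],[0,0,0,0,0,-0.06]]})

```text
time_s: 12.18
position: [0.5266, -0.1375, 0.1528]
tcp_rot: [3.139, -0.0, 1.008]
wrist_force: [7.9, -2.4, -5.4]
opening: 0.0397
gripper_force: 30.0
```

>>> nudge_tcp(motion={"deltas": [[0,0,0,0,0,-0.06],[0,0,0,0,0,-0.06],[0,0,0,0,0,-0.06],[0,0,0,0,0,-0.06],[0,0,0,0,0,-0.06],[0,0,0,0,0,-0.06],[0,0,0,0,0,-0.06],[0,0,0,0,0,-0.06]]})

```text
time_s: 12.85
position: [0.5276, -0.1378, 0.1528]
tcp_rot: [3.138, 0.001, 1.488]
wrist_force: [15.4, -4.8, -13.6]
opening: 0.0396
gripper_force: 30.0
```

>>> nudge_tcp(motion={"deltas": [[0,0,0,0,0,-0.06],[0,0,0,0,0,-0.06],[0,0,0,0,0,-0.06],[0,0,0,0,0,-0.06],[0,0,0,0,0,-0.04],[0,0,0,0,0,-0.02],[0,0,0,0,0,0],[0,0,0,0,0,0]]})

```text
time_s: 13.52
position: [0.5282, -0.1378, 0.1528]
tcp_rot: [3.137, 0.003, 1.785]
wrist_force: [19.2, -4.6, -16.2]
opening: 0.0394
gripper_force: 30.0
```

Create m.py:
```python
from h import *
delta([.5252,-.1372,.151],30)
C=np.array([.5250,-.1375]);ang=lambda p:np.degrees(np.arctan2(*(np.array(p[:2])-C)[::-1])).round(1)
for n in('scene','side','wrist'):
    s=snap(n);P=pts(s);h=cv2.cvtColor(s['color'],cv2.COLOR_RGB2HSV);near=np.hypot(P[...,0]-C[0],P[...,1]-C[1])
    def rep(k,m,z0,z1):
        m=m&(P[...,2]>z0)&(P[...,2]<z1)&(near<.17);nn,l,st,c=cv2.connectedComponentsWithStats(m.astype(np.uint8))
        if nn<2:return
        i=1+np.argmax(st[1:,4]);q=P[l==i];mid=(q.min(0)+q.max(0))/2
        print(n,k,st[i,4],mid.round(4),np.ptp(q,0).round(3),'ang',ang(mid),'r',np.hypot(*(mid[:2]-C)).round(3))
    H,S,V=h[...,0],h[...,1],h[...,2]
    rep('lid',(S<60)&(V>110),.115,.137)
    rep('ring',(H>3)&(H<15)&(S>190)&(V>90),.03,.055)
    rep('ptr',(H>22)&(H<32)&(S>180)&(V>120),.0,.03)
    rep('green',(H>45)&(H<80)&(S>150),.08,.12)
    rep('red',((H<4)|(H>174))&(S>160)&(V>60),.05,.09)
```

```bash
python3 m.py
```

```text
t 13.5167 shift [ 0.0012 -0.0028  0.0018] ydir 12.3 rz about tool -0.309 alt 2.833 tilt [ 0.005 -0.002 -1.   ] q7 0.55 F [ 19.2  -4.6 -16.2] 0.03943142149622891
scene lid 223 [ 0.4587 -0.0939  0.1278] [0.059 0.055 0.018] ang 146.7 r 0.079
scene ring 106 [ 0.4564 -0.0999  0.0393] [0.075 0.056 0.017] ang 151.3 r 0.078
scene ptr 44 [ 0.3917 -0.102   0.0201] [0.034 0.016 0.017] ang 165.1 r 0.138
scene green 144 [ 0.5935 -0.183   0.1079] [0.044 0.041 0.019] ang -33.6 r 0.082
scene red 240 [ 0.4755 -0.2077  0.0678] [0.051 0.052 0.035] ang -125.2 r 0.086
side lid 281 [ 0.4587 -0.0964  0.124 ] [0.055 0.056 0.016] ang 148.2 r 0.078
side ring 106 [ 0.4478 -0.108   0.0385] [0.055 0.048 0.016] ang 159.1 r 0.083
side ptr 57 [ 0.3873 -0.1026  0.0187] [0.027 0.021 0.012] ang 165.8 r 0.142
side green 93 [ 0.5937 -0.1816  0.1102] [0.04  0.043 0.007] ang -32.7 r 0.082
side red 2 [ 0.4535 -0.2067  0.0603] [0.001 0.002 0.004] ang -136.0 r 0.099
wrist lid 5979 [ 0.4602 -0.0925  0.1235] [0.054 0.054 0.017] ang 145.2 r 0.079
wrist ring 547 [ 0.4626 -0.0887  0.0388] [0.065 0.065 0.012] ang 142.0 r 0.079
wrist ptr 2 [ 0.3789 -0.1032  0.0213] [0.001 0.    0.001] ang 166.8 r 0.15
wrist green 320 [ 0.5985 -0.1707  0.1045] [0.026 0.025 0.015] ang -24.3 r 0.081
wrist red 1442 [ 0.4746 -0.2015  0.0657] [0.043 0.055 0.031] ang -128.2 r 0.081
```

The jar is at about 147°, the pointer is at 165.3°, so 0.32 rad is left to turn. First I'll relieve the side force.

>>> nudge_tcp(motion={"deltas": [[0,0.001,0.0005,0,0,0],[0,0.001,0.0005,0,0,0],[0,0,0,0,0,0]]})

```text
time_s: 13.92
position: [0.5283, -0.1378, 0.1527]
tcp_rot: [3.14, 0.001, 1.784]
wrist_force: [-2.0, -2.4, 16.3]
opening: 0.0394
gripper_force: 30.0
```

>>> nudge_tcp(motion={"deltas": [[0,0,0,0,0,-0.03],[0,0,0,0,0,-0.06],[0,0,0,0,0,-0.06],[0,0,0,0,0,-0.06],[0,0,0,0,0,-0.06],[0,0,0,0,0,-0.03],[0,0,0,0,0,-0.02],[0,0,0,0,0,0]]})

```text
time_s: 14.58
position: [0.529, -0.1375, 0.1527]
tcp_rot: [3.139, 0.002, 2.106]
wrist_force: [2.9, -2.0, 11.1]
opening: 0.0403
gripper_force: 30.0
```

```bash
python3 m.py | grep -E 'shift|lid|ptr|ring'
```

```text
t 14.5833 shift [ 0.0022 -0.0031  0.0017] ydir 30.7 rz about tool 0.012 alt -3.13 tilt [ 0.003 -0.001 -1.   ] q7 0.84 F [ 2.9 -2.  11.1] 0.040345078963780194
scene lid 234 [ 0.4487 -0.1164  0.1262] [0.057 0.053 0.019] ang 164.6 r 0.079
scene ring 117 [ 0.4457 -0.1249  0.0406] [0.078 0.054 0.021] ang 171.0 r 0.08
scene ptr 43 [ 0.3913 -0.1011  0.0177] [0.036 0.017 0.019] ang 164.8 r 0.139
side lid 302 [ 0.4478 -0.1195  0.1237] [0.054 0.053 0.017] ang 166.9 r 0.079
side ring 118 [ 0.4398 -0.1283  0.038 ] [0.059 0.054 0.015] ang 173.9 r 0.086
side ptr 60 [ 0.3875 -0.0939  0.0122] [0.027 0.039 0.023] ang 162.4 r 0.144
wrist lid 6072 [ 0.4498 -0.1158  0.1232] [0.055 0.054 0.016] ang 163.9 r 0.078
wrist ring 546 [ 0.449  -0.1082  0.0378] [0.07  0.059 0.014] ang 158.9 r 0.081
wrist ptr 4 [ 0.3785 -0.1034  0.0206] [0.004 0.001 0.001] ang 166.9 r 0.15
```

The jar and pointer angles agree: 165.0° and 165.1° in scene, 165.4° and 165.5° in side. One last look after settling.

>>> nudge_tcp(motion={"deltas": [[0,0,0,0,0,0],[0,0,0,0,0,0],[0,0,0,0,0,0],[0,0,0,0,0,0]]})

```text
time_s: 15.07
position: [0.529, -0.1375, 0.1527]
tcp_rot: [3.139, 0.002, 2.105]
wrist_force: [3.1, -2.5, 12.1]
opening: 0.0397
gripper_force: 30.0
```

Run:
```python
from h import *
a=manip.snapshot('scene')['color'][190:295,240:380];b=manip.snapshot('side')['color'][170:290,230:390]
cv2.imwrite('pics/v9.png',np.hstack([cv2.resize(x,(400,300),interpolation=2) for x in(a,b)])[:,:,::-1])
```

```text
(no output)
```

View pics/v9.png

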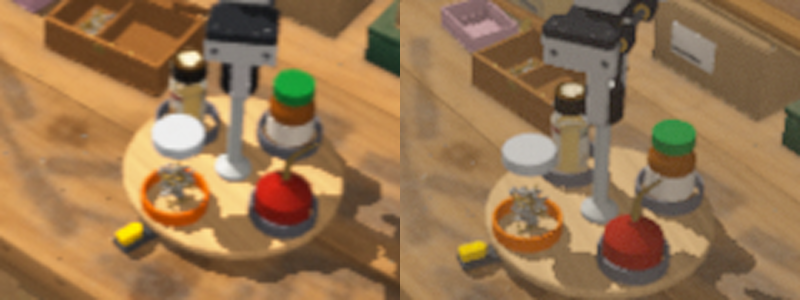

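The jar stands in its ring (left panel (176,195)) with all the containers seated and the knob held. The pointer's visible side face could bias its angle, so I'll check that once more.

Run:
```python
from h import *
for n,K in(('scene',(.5252,-.1369)),('side',(.5238,-.1391))):
    s=manip.snapshot(n);P=pts(s);h=cv2.cvtColor(s['color'],cv2.COLOR_RGB2HSV)
    m=(h[...,0]>20)&(h[...,0]<34)&(h[...,1]>150)&(h[...,2]>90)&(abs(P[...,0]-.387)<.03)&(abs(P[...,1]+.1)<.03)&(P[...,2]<.04)
    v0,u0=np.nonzero(m);print(n)
    for v in sorted(set(v0)): print(v,[(int(u),int(h[v,u,2]),round(float(P[v,u,2]*1000)),round(float(np.degrees(np.arctan2(P[v,u,1]-K[1],P[v,u,0]-K[0]))),1)) for u in u0[v0==v]])
    m=(h[...,0]>3)&(h[...,0]<15)&(h[...,1]>190)&(h[...,2]>90)&(abs(P[...,0]-.446)<.06)&(abs(P[...,1]+.117)<.06)&(P[...,2]<.06)&(P[...,2]>.036)
    q=P[m];A=np.c_[2*q[:,:2],np.ones(len(q))];c=np.linalg.lstsq(A,(q[:,:2]**2).sum(1),rcond=None)[0]
    print('ring',len(q),c[:2],np.sqrt(c[2]+c[0]**2+c[1]**2),np.degrees(np.arctan2(c[1]-K[1],c[0]-K[0])))
```

```text
scene
268 [(285, 239, 22, 161.9), (286, 251, 24, 163.2), (287, 252, 25, 164.2), (288, 247, 23, 164.4), (289, 204, 15, 162.4)]
269 [(283, 226, 25, 162.7), (284, 247, 19, 161.6), (285, 252, 25, 164.1), (286, 253, 24, 164.7), (287, 253, 21, 164.3), (288, 252, 24, 166.0), (289, 227, 9, 162.0)]
270 [(281, 229, 3, 156.0), (282, 247, 25, 163.3), (283, 252, 23, 163.4), (284, 253, 22, 163.8), (285, 253, 21, 164.4), (286, 253, 22, 165.4), (287, 252, 27, 167.5), (288, 250, 22, 166.9), (289, 218, 13, 164.9)]
271 [(280, 230, 22, 162.5), (281, 249, 22, 163.1), (282, 253, 22, 163.7), (283, 253, 23, 164.7), (284, 253, 24, 165.6), (285, 253, 23, 166.2), (286, 251, 22, 166.6), (287, 242, 23, 167.6), (288, 222, 26, 169.3), (289, 162, 12, 166.0)]
272 [(281, 245, 23, 164.5), (282, 252, 20, 164.5), (283, 253, 22, 165.7), (284, 251, 23, 166.8), (285, 244, 23, 167.5), (286, 225, 21, 167.6), (287, 194, 18, 167.4), (288, 169, 16, 167.9), (289, 124, 11, 167.2)]
273 [(281, 209, 22, 165.6), (282, 245, 27, 167.4), (283, 245, 23, 167.2), (284, 229, 23, 167.9), (285, 203, 21, 168.0), (286, 174, 19, 168.4), (287, 14
[... 1560 characters left out ...]
72, 20, 167.5), (259, 167, 21, 168.0), (260, 164, 21, 168.4), (261, 158, 19, 168.1), (262, 158, 16, 167.2), (263, 146, 18, 168.8)]
272 [(254, 162, 17, 166.1), (255, 170, 18, 166.7), (256, 166, 19, 167.7), (257, 161, 19, 167.8), (258, 161, 17, 167.5), (259, 159, 18, 168.3), (260, 160, 18, 168.7), (261, 151, 15, 168.1), (262, 141, 14, 167.8), (263, 126, 15, 168.8)]
273 [(254, 137, 6, 163.1), (255, 159, 16, 167.3), (256, 160, 18, 168.6), (257, 153, 16, 168.1), (258, 143, 18, 169.4), (259, 137, 13, 167.5), (260, 137, 14, 168.6), (261, 122, 10, 167.0)]
274 [(255, 142, 15, 168.4), (256, 138, 12, 167.6), (257, 120, 13, 168.1)]
ring 106 [ 0.44568537 -0.11867962] 0.03433806880748876 165.3498385378236
```

The pointer's top face spans about 162–168°, so its middle is at about 165.0°. The well is at 164.7–165.3°, so they line up. I'm handing in.

```bash
python3 -c "
from workcell import manip
print(manip.job_done())"
```

```text
the job is handed in; nothing more can be done
None
```

The screw jar is in the orange well, turned to within about 0.5° of the yellow pointer by the camera measurements, and I handed the job in at about 15 s with the gripper still holding the knob; no verdict was returned.

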